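# Refit the five-blade shorting plug and lock it

### The arm

A 6-joint arm with a two-finger parallel gripper is mounted at the origin on a cart in front of the work surface, level with it; the furniture and walls round the work are solid. World frame = base frame: x ahead of the robot, y to its left, z up, the work surface at z = 0. Lengths are in m, angles in rad, forces in N, time in s.
With the tool pointing down it reaches from about 0.35 to 0.975 m from the base axis. Payload 4.9 kg.
Tool frame: the origin (TCP) lies on the centre line of the jaws, within the pads' length; the fingertips stand manip.tip_reach ahead of it and the grasp point (between the pads) is the TCP (manip.tip_reach is the distance from the TCP to the fingertips, in m); z points along the fingers, y is the line along which they close (so a half turn about z gives the same grasp; the last joint's range is limited). The gripper opens to 85 mm and grips with 20 to 120 N. Pads are 22 mm wide; open, the fingers measure 114 mm over their backs; the gripper's body (76 mm by 85 mm) begins 54 mm behind the grasp point. The pads swing forward as they close: fully open they stand 13 mm farther back than shut.
Start: joints at [-0.119, 0.053, 1.613, -0, 1.476, -0.119], TCP at [0.625, 0, 0.25] pointing down, gripper open.
Joint ranges: [-3.01, 3.01], [-1.01, 2.22], [0.06, 2.58], [-1.02, 4.17], [0.09, 2.62], [-3.14, 3.14]. Speed limits (rad/s): [2.57, 2.57, 3.14, 3.14, 3.14, 3.14].

### API

Orientations are given as a unit quaternion [w, x, y, z].
In Python, from plant import manip gives the robot as it stands. The module is installed in compiled form; this text tells all that it offers.
- The arm moves only by the tool move_arm, never from a script. Its argument "rows" is a list of rows, each a list of 7 numbers: the shift along the tool's x, y, z in cm, then the turn, a rotation vector about the tool's x, y, z in degrees, then the opening, from -1 (shut) to 1 (fully open). In form: [[tx, ty, tz, ax, ay, az, jaw], ...]. A call has 1 to 20 rows; each row shifts and turns the commanded pose from where the row before left it, along the tool's axes as they then stand; what a row does not reach is not made up. A row lasts 1/12 s, in which the tool goes at most 41.7 mm and 7.16 degrees, less where a joint would pass 70% of its speed; a pose out of reach is approached as far as the arm can. A call is refused whole if a number of a shift passes 4.17 or a number of a turn 7.16, either way. A call with a gripper value outside its range is refused whole. The fingers move at their own pace and stop on an object; the grip force is fixed at half the most. Time passes only in rows, so rows that do not move let the fingers close. It gives the time, the measured TCP pose, the force, the opening and the grip force at its end, in the units of the state.
- manip.state(): the state, without advancing time (a new reading comes with each control period).
- manip.grab_frame(name): name is "scene" or "side" or "wrist"; returns a dict with "img" (420x560x3 uint8, blue, green, red), "mtx" (3x3 intrinsics, pixels), "R" (3x3) and "t" (3): a world point X has camera coordinates R X + t. Camera axes: x right, y down, z forward; pixel columns grow to the right and rows downward; lengths in m; the calibration is good to about 2 mm. A picture is of the moment at which its call begins. There is no depth.
- manip.job_done(): hands the job in; it is judged then, once.
The state is a dict: "time": time; "joint_pos": joint angles; "joint_vel": joint speeds; "joint_efforts": joint torques, N m; "tool_pos": TCP position; "tool_rot": TCP orientation; "contact_force": force on the tool from outside, world axes, zero at the start; "ft_torque": the same for the moment, N m; "gripper_width": opening from 0.0 (shut) to 1.0 (fully open); "grasp_force": force on a finger pad.
Only numpy, scipy, OpenCV 4.12 (cv2) and the standard library are available. Lean on these libraries where they do the work, as an engineer would, in place of code of your own. Each camera call takes 0.05 s, during which the arm holds its last target. There are 200 camera calls.

### The job

Take the blue five-blade plug off its black parking rest and push it gently, never hard, fully home into the grey slot block of the metal socket, each blade in its own slot; the block may be clamped up to 8 mm off centre along its rails, so feel for the slots. Then slide the orange latch fully over the plug's end ear to lock it, let go, and leave the tin, the solder spool and the loose board where they are.

Things in the scene. Friction and masses are not known exactly. Their poses are not given: they have to be found in the camera images.
- plug: Loose blue plug, about 90 g. Origin: middle of the blade row at tip height; z up, y along the row, x across. Five brass blades at y = 0, +-12, +-24 mm, each 4.4 mm along y, 8 mm along x, 14 mm long (z 0 to 14), tips square, barely rounded. Above them the housing (z 14 to 44) and an ear at each end out to y = +-53 mm (16 mm wide, z 14 to 22). May go in either way round.
- plug_grip (a point): Grip point on the plug's axis, 33 mm above its blade tips. Here the housing is 22 mm wide (x), 58 mm long (y), with flat sides and black ribs: grip it across the 22 mm.
- rest: Fixed black parking rest, 60 x 120 mm. Origin: centre of its underside; y along the rails. Two rails, 9 mm wide with a 14 mm gap between them, top at z = 20 mm; the plug's housing stands on the rails and its blades hang in the gap, so it lifts straight up.
- socket: Fixed aluminium socket. Origin: centre of the clamp rails, on the bench; z up, y along the slot row, x across. Base plate x +-32, y -122 to 58 mm, 6 mm thick; clamp rails to z = 22 mm hold the grey slot block. Pressing the plug on it (or the latch on the plug) with more than 20 N damages it. The orange latch is at the -y end.
- socket_mouth (a point): Middle of the rails at the height of the slot block's top (socket z = 30 mm). The block (80 mm along y, 32 mm wide) is clamped up to 8 mm to either side of here along y; this is NOT measured: feel or look for it. Across (x) it is centred. Five slots at 12 mm pitch about the block's centre, 5.8 mm long in y, 16 mm deep; walls 6.2 mm between, solid ends: blades off the slots stand on these.
- socket_home (a point): Where the blade tips (plug origin) are when the plug is fully home, if the block were centred: socket z = 16 mm, 14 mm below the mouth, housing resting hard on the block (its top then at z = 60, ear top at 38 mm). From about 7 mm depth two sprung brass strips rub on the blades and resist increasingly, to some 3 to 7 N, so the plug must be pushed in and stays when let go.
- latch (a joint): Orange latch slide, in m: 0 open, 0.024 fully over the ear (hard stop). It slides along the socket's +y against about 3 N of friction and stays where left. Its steel tongue (underside at socket z = 40 mm, tip at y = -64 mm when open) passes over the ear only if the plug is home to within 2 mm, else it strikes the ear.
- latch_grip (a point): Centre of the orange grip fin on top of the latch: 12 mm (socket x) by 20 mm (y), from socket z = 45 to 67 mm; this point is at z = 58 mm and moves with the latch. Below the fin is the latch body, 24 x 25 mm, top at z = 46 mm.
- tip_tin: Bystander: loose round tin, diameter 50 mm, 24 mm high; origin under its centre.
- solder_spool: Bystander: loose white solder spool, diameter 54 mm, 46 mm high; origin under its centre.
- supply_board: Bystander: loose small circuit board, 46 x 73 x 25 mm; origin under its centre.
There are look-alikes about, which are no part of the job. Leave any white look-alike of the plug alone. What is shaped like the socket but red is not meant.

How it is judged:
On the way, in this order (a step that is already met when the one before it is completed fails the run):
1. the plug is pushed fully home while the latch is still open (z of plug in the frame of socket between 0.012 and 0.0178 m and x of plug in the frame of socket between -0.004 and 0.004 m and y of plug in the frame of socket between -0.011 and 0.011 m and value of joint latch below 0.008 m), for 0.2 s.
2. the latch is slid over the ear (value of joint latch above 0.0215 m), for 0.2 s.
At the end, for the whole second after the job is handed in: Plug fully home in the socket: blade tips 12 to 17.8 mm above the socket underside, within 4 mm of its centre across and 11 mm along the row, within 0.06 rad of its direction and of upright, at rest and released; latch at 21.5 mm or more of its 24 mm (z of plug in the frame of socket between 0.012 and 0.0178 m and x of plug in the frame of socket between -0.004 and 0.004 m and y of plug in the frame of socket between -0.011 and 0.011 m and angle between the y axis of plug and the y axis of socket, either way round below 0.06 rad and angle between plug's own z axis and vertical below 0.06 rad and value of joint latch above 0.0215 m and linear speed of plug below 0.02 m/s); the robot touches nothing.
It fails at once if the plug is forced: over 35 N in all between plug and socket (the sum of all contacts, the strips' own squeeze of up to 10 N included) (contact force between plug and socket above 35 N).
It fails at once if the tin is moved by more than 20 mm (distance of tip_tin from where it was at the start of the episode above 0.02 m).
It fails at once if the solder spool is moved by more than 20 mm (distance of solder_spool from where it was at the start of the episode above 0.02 m).
It fails at once if the loose board is moved by more than 20 mm (distance of supply_board from where it was at the start of the episode above 0.02 m).
It also fails if it takes over 72 s, if anything falls off the work surface, if the arm or the gripper's body presses on something with over 40 N, if the wrist force passes 120 N, or if a joint passes its speed limit or range.

## Working session

There is one attempt and no reset: what is moved stays moved. The work goes in short steps, Python scripts to look and compute and a tool call to move; the robot and the scene stay as the last step left them, time stands still between calls to the robot, and variables do not carry over. Pictures are saved under pics/ and viewed, at most 10 in all, crops included, and the job is handed in when it is done.

Besides the shell and the picture viewer there is one more tool, called after "Emit:" in YAML: its name, and indented under it one key for each argument. move_arm: Moves the arm, as the interface text tells. Its arguments: {"type":"object","properties":{"rows":{"type":"array","items":{"type":"array","items":{"type":"number"}}}},"required":["rows"]}

```bash
mkdir -p pics
cat > h.py <<'E'
import numpy as np, cv2
from plant import manip
def grab(n,save=None):
    f=manip.grab_frame(n)
    if save: cv2.imwrite('pics/'+save,f['img'])
    return f
def ray(f,px):
    d=np.linalg.inv(f['mtx'])@np.array([px[0],px[1],1.0]); R=np.array(f['R']); t=np.array(f['t'])
    return -R.T@t, R.T@d
def onz(f,px,z):
    c,d=ray(f,px); return c+d*(z-c[2])/d[2]
def tri(obs):
    A=np.zeros((3,3));b=np.zeros(3)
    for f,px in obs:
        c,d=ray(f,px); d=d/np.linalg.norm(d); P=np.eye(3)-np.outer(d,d); A+=P;b+=P@c
    X=np.linalg.solve(A,b); return X,[np.linalg.norm(proj(f,X)-px) for f,px in obs]
def proj(f,X):
    p=f['mtx']@(np.array(f['R'])@np.array(X)+np.array(f['t'])); return p[:2]/p[2]
E
python3 - <<'E'
from h import *
import pickle
F={n:grab(n,n+'0.png') for n in('scene','side','wrist')}
pickle.dump(F,open('F0.pkl','wb'))
for n in F: print(n, -np.array(F[n]['R']).T@F[n]['t'], np.array(F[n]['R']).round(3).tolist())
s=manip.state(); print(s, manip.tip_reach)
E
```

```text
scene [0.0749015  0.96130908 0.70845049] [[-0.891, -0.453, -0.022], [-0.226, 0.486, -0.845], [0.393, -0.748, -0.535]]
side [ 0.13855141 -0.5868052   0.69013019] [[0.843, -0.538, 0.01], [-0.328, -0.528, -0.783], [0.427, 0.657, -0.621]]
wrist [0.62472702 0.06478882 0.37187437] [[1.0, -0.001, -0.002], [-0.0, -0.966, 0.26], [-0.002, -0.26, -0.966]]
{'time': 0.15, 'joint_pos': array([-1.18995000e-01,  5.32115029e-02,  1.61398500e+00,  8.63391325e-06,
        1.47601824e+00, -1.19005013e-01]), 'joint_vel': array([-0.00014761, -0.00330002, -0.00234841,  0.00041327, -0.0005016 ,
        0.00130097]), 'joint_efforts': array([ 5.10442842e-04, -3.94241810e+01, -3.70721948e+01, -1.15854355e-04,
        4.61802789e-03,  5.00508997e-05]), 'tool_pos': array([6.24536915e-01, 6.11627268e-05, 2.49337697e-01]), 'tool_rot': array([-6.40179424e-04,  7.07103300e-01,  7.07109798e-01, -4.97975501e-04]), 'contact_force': array([-0.26288876, -0.38417528, -0.10644486]), 'ft_torque': array([-0.00213039,  0.01415962, -0.01301407]), 'grasp_force': 0.0, 'gripper_width': 1.0016834129505237} 0.019
```

View pics/scene0.png

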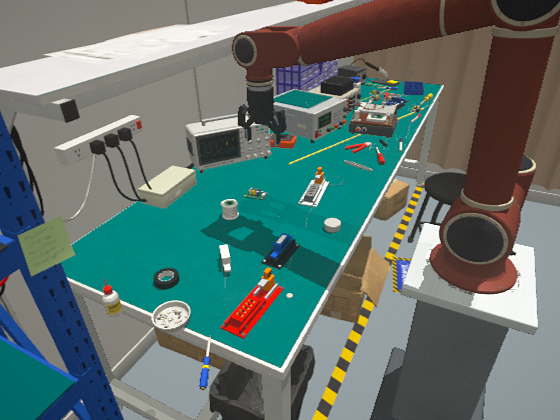

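View pics/side0.png

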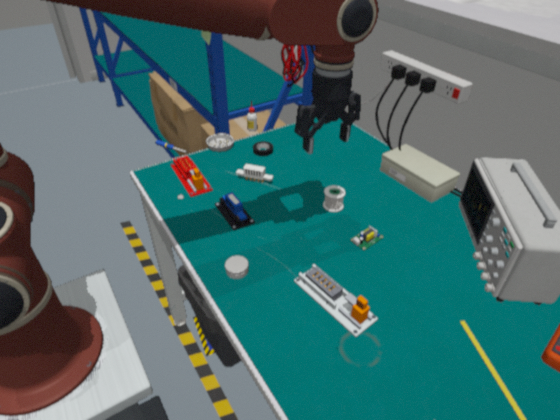

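The scene view shows the blue plug on its black rest at scene (281,247) / side (235,208), and the metal socket with orange latch at scene (315,187) / side (337,298). 
Look-alikes: the white plug at scene (225,258) / side (255,172), and the red socket at scene (253,308) / side (192,175). By the description I choose the blue plug and the grey/aluminium socket.

Run:
```python
from h import *
import pickle
F=pickle.load(open('F0.pkl','rb'))
def cent(n,lo,hi,roi):
    im=F[n]['img'];hsv=cv2.cvtColor(im,cv2.COLOR_BGR2HSV);m=cv2.inRange(hsv,lo,hi);x0,y0,x1,y1=roi
    M=np.zeros_like(m);M[y0:y1,x0:x1]=m[y0:y1,x0:x1]
    ys,xs=np.nonzero(M);return np.array([xs.mean(),ys.mean()]),len(xs)
B=((105,120,30),(125,255,255));O=((8,150,120),(20,255,255))
ps,a=cent('scene',*B,(255,225,305,270));pd,b=cent('side',*B,(210,185,260,230))
print('plug',ps,a,pd,b,tri([(F['scene'],ps),(F['side'],pd)]))
ls,a=cent('scene',*O,(305,160,335,200));ld,b=cent('side',*O,(340,285,380,330))
print('latch',ls,a,ld,b,tri([(F['scene'],ls),(F['side'],ld)]))
for nm,p,q in (('spool',(230,209),(334,198)),('tin',(332,225),(236,267)),('board',(258,194),(367,236)),('white',(225,258),(255,172)),('blockcentre',(313,192),(323,282)),('red',(250,308),(190,175))):
    print(nm,onz(F['scene'],p,.02),onz(F['side'],q,.02))
```

```text
plug [279.25757576 247.12626263] 198 [235.13703704 208.15925926] 270 (array([0.48543944, 0.16967106, 0.0175495 ]), [np.float64(0.8423899188669774), np.float64(0.9251552503945292)])
latch [319.34285714 175.6       ] 70 [360.21299639 309.94584838] 277 (array([ 0.53623373, -0.25111415,  0.03347997]), [np.float64(0.08065784214994068), np.float64(0.15193913120316693)])
spool [0.72085611 0.0600202  0.02      ] [0.72176242 0.06612946 0.02      ]
tin [0.39179843 0.00648701 0.02      ] [ 0.39032712 -0.0146995   0.02      ]
board [ 0.68568385 -0.0624512   0.02      ] [ 0.69756309 -0.09082217  0.02      ]
white [0.59809464 0.27690793 0.02      ] [0.60471886 0.28088828 0.02      ]
blockcentre [ 0.52029329 -0.15376829  0.02      ] [ 0.52483691 -0.14857122  0.02      ]
red [0.44491317 0.40552372 0.02      ] [0.44180215 0.36391148 0.02      ]
```

View pics/wrist0.png

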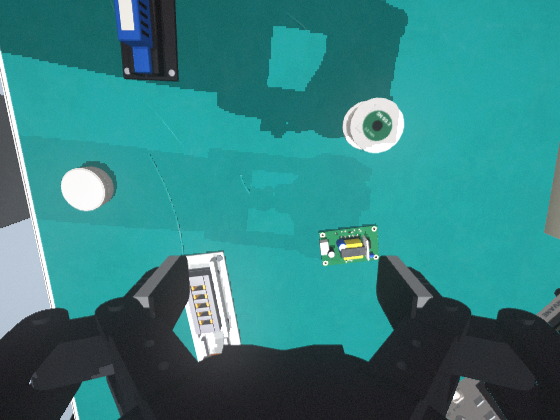

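The wrist view shows the plug's lower end at (140,40) on the black rest with a blue ear at (142,58), the grey block in the socket with slots at (203,305), the tin at (88,188), the board at (348,246) and the spool at (373,125).

Emit:
move_arm:
  rows:
    - [2, -3, 0, 0, 0, 0, 1]
    - [2, -3, 0, 0, 0, 0, 1]
    - [2, -3, 0, 0, 0, 0, 1]
    - [2, -3, 0, 0, 0, 0, 1]
    - [0, -1, 0, 0, 0, 0, 1]
    - [0, 0, 0, 0, 0, 0, 1]

```text
time: 0.65
tool_pos: [0.4929, 0.081, 0.2499]
tool_rot: [-0.0, 0.706, 0.708, -0.0]
contact_force: [0.3, 1.0, 0.4]
gripper_width: 0.996
grasp_force: 0.0
```

Run:
```python
from h import *
import pickle
f=grab('wrist','w1.png'); pickle.dump(f,open('w1.pkl','wb'))
print(manip.state()['tool_pos'],manip.state()['time'])
```

```text
[0.49426404 0.08042167 0.25023575] 0.7
```

Emit:
move_arm:
  rows:
    - [3, 0, 2, 0, 0, 0, 1]
    - [3, 0, 2, 0, 0, 0, 1]
    - [0, 0, 0, 0, 0, 0, 1]
    - [0, 0, 0, 0, 0, 0, 1]

```text
time: 1.03
tool_pos: [0.4948, 0.1404, 0.2084]
tool_rot: [-0.001, 0.707, 0.708, -0.001]
contact_force: [0.1, -0.8, 0.1]
gripper_width: 1.001
grasp_force: 0.0
```

Run:
```python
from h import *
import pickle
f=grab('wrist','w2.png'); pickle.dump(f,open('w2.pkl','wb'))
a=cv2.imread('pics/w1.png')[0:300,180:460];b=f['img'][60:360,180:460]
cv2.imwrite('pics/c12.png',cv2.resize(np.hstack([a,b]),(800,428)))
print(manip.state()['tool_pos'],manip.state()['time'])
for n in('w1','w2'):
    g=pickle.load(open(n+'.pkl','rb'));hsv=cv2.cvtColor(g['img'],cv2.COLOR_BGR2HSV);m=cv2.inRange(hsv,(105,120,30),(125,255,255))
    k=cv2.morphologyEx(m,cv2.MORPH_CLOSE,np.ones((9,9)))
    c,_=cv2.findContours(k,0,2)
    for q in sorted(c,key=cv2.contourArea)[-2:]: print(n,cv2.contourArea(q),cv2.minAreaRect(q),cv2.boundingRect(q))
```

```text
[0.49548781 0.1397963  0.20971302] 1.0833
w1 2010.0 ((271.0, 98.5), (107.0, 22.0), 90.0) (260, 45, 23, 108)
w2 2247.5 ((268.0, 159.5), (109.0, 24.0), 90.0) (256, 105, 25, 110)
```

View pics/c12.png

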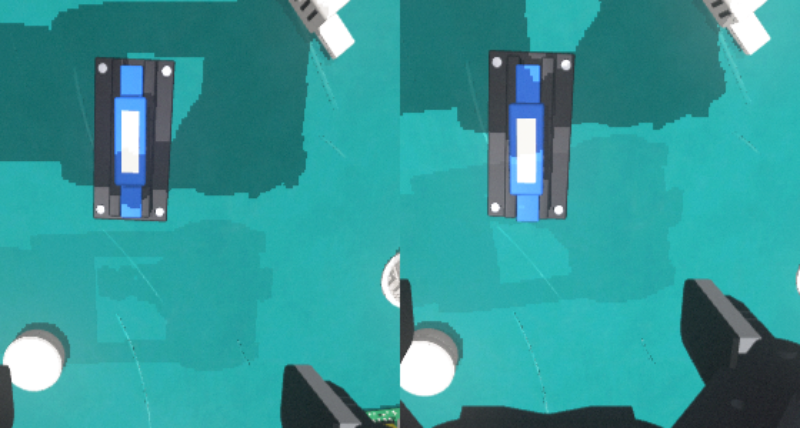

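The crop confirms the blue plug, with a white label on top and an ear at each end, standing in the black rest: label at about w1 (271,99), w2 (268,160). The white look-alike is top right, well clear of it. Next I measure its height and yaw.

Run:
```python
from h import *
import pickle
L=[];S=[];E=[]
for n in('w1','w2'):
    f=pickle.load(open(n+'.pkl','rb'));hsv=cv2.cvtColor(f['img'],cv2.COLOR_BGR2HSV)
    w=cv2.inRange(hsv,(0,0,110),(180,70,255));w[:, :240]=0;w[:,315:]=0
    c,_=cv2.findContours(w,0,2);c=[q for q in c if cv2.contourArea(q)>8]
    c=sorted(c,key=cv2.contourArea)
    print(n,[(cv2.contourArea(q),np.round(cv2.minAreaRect(q)[0],1).tolist(),cv2.minAreaRect(q)[1:]) for q in c[-6:]])
    q=c[-1];M=cv2.moments(q);L.append((f,np.array([M['m10']/M['m00'],M['m01']/M['m00']])))
    m=cv2.inRange(hsv,(98,130,30),(125,255,255));m=cv2.morphologyEx(m,cv2.MORPH_CLOSE,np.ones((9,9)))
    c,_=cv2.findContours(m,0,2);q=max([q for q in c],key=cv2.contourArea);print(cv2.boundingRect(q))
    M0=np.zeros_like(m);cv2.drawContours(M0,[q],-1,255,-1)
    x,y,ww,h=cv2.boundingRect(q)
    mid=lambda r0,r1:np.array([np.mean([np.nonzero(M0[r])[0].mean() for r in range(r0,r1)]),(r0+r1-1)/2])
    a=mid(y+3,y+14);b=mid(y+h-14,y+h-3);print('ears',a,b,[int((M0[r]>0).sum()) for r in range(y,y+h,6)])
    for z in(.028,): 
        A,Bb=onz(f,a,z),onz(f,b,z);print('ear ground',A,Bb,'yaw deg from y',np.degrees(np.arctan2(-(A-Bb)[0],(A-Bb)[1])))
        tt=onz(f,(a[0],y),z);uu=onz(f,(b[0],y+h),z);print('ends',tt,uu,(tt+uu)/2,np.linalg.norm(tt-uu))
print(tri(L),[p for _,p in L])
```

```text
w1 [(33.5, [281.0, 145.0], ((10.0, 4.0), 90.0)), (39.5, [296.5, 49.5], ((7.0, 7.0), 90.0)), (157.0, [283.0, 143.0], ((24.0, 20.0), -0.0)), (255.5, [255.0, 141.5], ((21.0, 18.0), 90.0)), (462.5, [270.5, 98.5], ((11.0, 43.0), 0.0)), (953.5, [297.9, 328.7], ((38.74945068359375, 37.75950241088867), 81.8698959350586))]
(260, 45, 23, 108)
ears [272.  53.] [271.04545455 144.        ] [4, 17, 17, 17, 23, 23, 23, 23, 23, 23, 23, 22, 22, 22, 21, 16, 15, 15]
ear ground [0.48204624 0.21476775 0.028     ] [0.48035286 0.12514189 0.028     ] yaw deg from y -1.0824123216404613
ends [0.48210029 0.22205972 0.028     ] [0.48027419 0.11555172 0.028     ] [0.48118724 0.16880572 0.028     ] 0.10652365523880468
w2 [(65.0, [280.0, 199.0], ((4.0, 26.0), 0.0)), (104.0, [257.0, 184.5], ((6.0, 53.0), 0.0)), (110.5, [246.0, 10.5], ((21.0, 6.0), 90.0)), (528.0, [268.0, 165.0], ((44.0, 12.0), 90.0)), (555.0, [247.1, 181.9], ((10.958678245544434, 58.02806091308594), 1.123302698135376)), (576.0, [291.0, 180.5], ((10.800576210021973, 63.605613708496094), 3.4336302280426025))]
(256, 105, 25, 111)
ears [269.5 113. ] [269. 207.] [15, 18, 18, 17, 17, 25, 25, 25, 25, 25, 25, 25, 25, 24, 23, 23, 17, 17, 17]
ear ground [0.48204937 0.2149937  0.028     ] [0.48062971 0.12507361 0.028     ] yaw deg from y -0.904511017069445
ends [0.48212134 0.22202929 0.028     ] [0.48052989 0.11569574 0.028     ] [0.48132561 0.16886252 0.028     ] 0.10634545592407926
(array([0.48926435, 0.23412817, 0.4952018 ]), [np.float64(4.210620861358887), np.float64(3.5852793755451726)]) [array([294.68239818, 327.23230205]), array([291.08478009, 180.63165509])]
```

Emit:
move_arm:
  rows:
    - [1.5, -0.7, 3, 0, 0, 1, 1]
    - [1.4, -0.7, 3, 0, 0, 0, 1]
    - [0, 0, 2, 0, 0, 0, 1]
    - [0, 0, 0, 0, 0, 0, 1]

```text
time: 1.42
tool_pos: [0.479, 0.168, 0.1262]
tool_rot: [-0.002, 0.713, 0.701, -0.003]
contact_force: [-1.2, -0.3, -0.1]
gripper_width: 1.002
grasp_force: 0.0
```

Run:
```python
from h import *
import pickle
f,g=[pickle.load(open(n,'rb')) for n in('w1.pkl','w2.pkl')]
print('label',tri([(f,np.array([270.5,98.5])),(g,np.array([268,164.5]))]))
print('earA',tri([(f,np.array([272,45.])),(g,np.array([269.5,105]))]))
print('earB',tri([(f,np.array([271,153])),(g,np.array([269,216]))]))
s=manip.state();print(s['tool_pos'],s['tool_rot'],s['time'])
```

```text
label (array([0.48102518, 0.17001703, 0.0484306 ]), [np.float64(0.10691249965721747), np.float64(0.11622633638006198)])
earA (array([0.48211723, 0.22202055, 0.02817275]), [np.float64(0.011612839997168202), np.float64(0.012602801040848464)])
earB (array([0.4803449 , 0.11547698, 0.02723663]), [np.float64(0.13635287253114092), np.float64(0.14693418923832785)])
[0.47899104 0.16797663 0.12617487] [-0.0019135   0.71349333  0.70065204 -0.0032133 ] 1.4167
```

Emit:
move_arm:
  rows:
    - [0, 0, 2.5, 0, 0, 0, 1]
    - [0, 0, 2.5, 0, 0, 0, 1]
    - [0, 0, 2, 0, 0, 0, 1]
    - [0, 0, 1.2, 0, 0, 0, 1]
    - [0, 0, 0, 0, 0, 0, 1]
    - [0, 0, 0, 0, 0, 0, 1]

```text
time: 1.92
tool_pos: [0.4824, 0.1687, 0.0494]
tool_rot: [0.0, 0.714, 0.701, 0.0]
contact_force: [-0.3, -0.2, -0.1]
gripper_width: 1.0
grasp_force: 0.0
```

Emit:
move_arm:
  rows:
    - [0, 0, 0.4, 0, 0, 0, 1]
    - [0, 0, 0, 0, 0, 0, 0]
    - [0, 0, 0, 0, 0, 0, -0.5]
    - [0, 0, 0, 0, 0, 0, -1]
    - [0, 0, 0, 0, 0, 0, -1]
    - [0, 0, 0, 0, 0, 0, -1]
    - [0, 0, 0, 0, 0, 0, -1]
    - [0, 0, 0, 0, 0, 0, -1]

```text
time: 2.58
tool_pos: [0.4817, 0.1692, 0.0448]
tool_rot: [0.0, 0.713, 0.701, 0.0]
contact_force: [0.4, 0.1, 3.1]
gripper_width: 0.248
grasp_force: 59.1
```

Run:
```python
from h import *
s=manip.state();print(s)
```

```text
{'time': 2.5833, 'joint_pos': array([ 1.92037664e-01,  6.19568109e-03,  2.02965971e+00, -1.07766801e-05,
        1.10468529e+00,  2.09405191e-01]), 'joint_vel': array([ 1.86969161e-03, -2.32881184e-04,  4.79696083e-04,  5.05439104e-04,
        7.85107448e-05, -1.23389180e-03]), 'joint_efforts': array([-2.59589200e-02, -3.01838636e+01, -2.98570561e+01, -1.95764884e-02,
       -1.59262394e-02,  1.82591728e-02]), 'tool_pos': array([0.48167559, 0.16924095, 0.04483051]), 'tool_rot': array([2.94321608e-04, 7.13218597e-01, 7.00941478e-01, 4.35956145e-04]), 'contact_force': array([0.41053421, 0.12153376, 3.08014025]), 'ft_torque': array([0.02280803, 0.01470852, 0.00400233]), 'grasp_force': 59.126243591308594, 'gripper_width': 0.24844190226249202}
```

Emit:
move_arm:
  rows:
    - [0, 0, -1, 0, 0, 0, -1]
    - [0, 0, -2, 0, 0, 0, -1]
    - [0, 0, -3, 0, 0, 0, -1]
    - [0, 0, -4, 0, 0, 0, -1]
    - [-2, 0.2, -4, 0, 0, 0, -1]
    - [-3.5, 0.4, -2, 0, 0, 0, -1]
    - [-4, 0.4, -2, 0, 0, 0, -1]
    - [-4, 0.4, -2, 0, 0, 0, -1]
    - [-4, 0.4, 0, 0, 0, 0, -1]
    - [-4, 0.4, 0, 0, 0, 0, -1]
    - [-4, 0.4, 0, 0, 0, 0, -1]
    - [-4, 0.4, 0, 0, 0, 0, -1]
    - [-4, 0.4, 0, 0, 0, 0, -1]
    - [-3, 0.4, 0, 0, 0, 0, -1]
    - [-2, 0, 0, 0, 0, 0, -1]
    - [0, 0, 0, 0, 0, 0, -1]
    - [0, 0, 0, 0, 0, 0, -1]
    - [0, 0, 0, 0, 0, 0, -1]

```text
time: 4.08
tool_pos: [0.5116, -0.2087, 0.2385]
tool_rot: [-0.0, 0.713, 0.701, 0.0]
contact_force: [-0.6, 0.1, -0.9]
gripper_width: 0.245
grasp_force: 58.8
```

Run:
```python
from h import *
import pickle
f=grab('wrist','w3.png'); pickle.dump(f,open('w3.pkl','wb'))
s=manip.state();print(s['tool_pos'],s['tool_rot'],s['time'],s['gripper_width'],s['contact_force'])
```

```text
[ 0.51176483 -0.20832684  0.23859122] [-3.05360746e-04  7.12924385e-01  7.01240844e-01  8.57174720e-05] 4.1333 0.2471043369674192 [ 0.02122398 -0.4498761  -1.30383208]
```

Emit:
move_arm:
  rows:
    - [-2, 0, 0, 0, 0, 0, -1]
    - [-3, 0, 0, 0, 0, 0, -1]
    - [-3, 0, 0, 0, 0, 0, -1]
    - [-2, 0, 0, 0, 0, 0, -1]
    - [0, 0, 0, 0, 0, 0, -1]
    - [0, 0, 0, 0, 0, 0, -1]
    - [0, 0, 0, 0, 0, 0, -1]

```text
time: 4.72
tool_pos: [0.5104, -0.3078, 0.2385]
tool_rot: [-0.0, 0.713, 0.701, 0.0]
contact_force: [-0.6, 0.4, -1.0]
gripper_width: 0.247
grasp_force: 58.8
```

Run:
```python
from h import *
import pickle
f=grab('wrist','w4.png'); pickle.dump(f,open('w4.pkl','wb'))
a=cv2.imread('pics/w3.png')[:,120:520]
cv2.imwrite('pics/c34.png',np.hstack([a,f['img'][:,120:520]]))
s=manip.state();print(s['tool_pos'],s['tool_rot'],s['time'],s['gripper_width'],s['contact_force'])
```

```text
[ 0.51040849 -0.30773486  0.23862151] [-2.37392882e-04  7.12642728e-01  7.01527091e-01  1.65107709e-04] 4.7667 0.24369574062080962 [-0.02732016  0.16464836 -1.09073983]
```

View pics/c34.png

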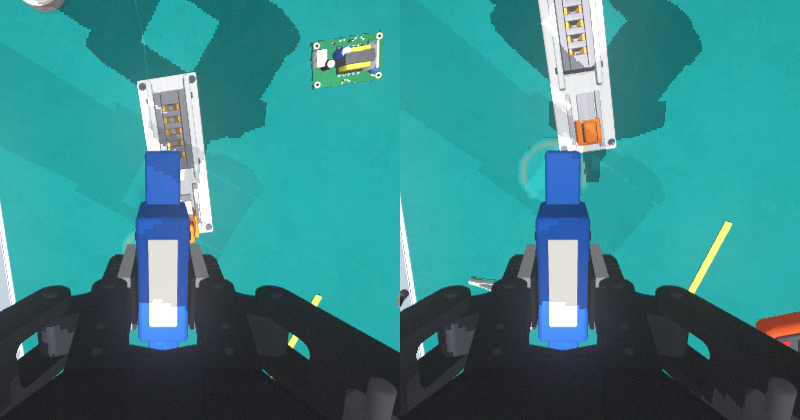

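w3 shows the socket with its far screws at (262,87) and (313,77), and slots at about (291,107), (293,120), (294,132) and (296,146). In w4 the orange latch is at (308,131) and the slots run up to the top edge. One view in between will show all of it.

Emit:
move_arm:
  rows:
    - [2, 0, 0, 0, 0, 0, -1]
    - [3, 0, 0, 0, 0, 0, -1]
    - [1, 0, 0, 0, 0, 0, -1]
    - [0, 0, 0, 0, 0, 0, -1]
    - [0, 0, 0, 0, 0, 0, -1]
    - [0, 0, 0, 0, 0, 0, -1]

```text
time: 5.27
tool_pos: [0.5113, -0.2494, 0.2388]
tool_rot: [0.0, 0.713, 0.701, -0.0]
contact_force: [-0.1, -1.0, -1.1]
gripper_width: 0.246
grasp_force: 58.8
```

Run:
```python
from h import *
import pickle
f=grab('wrist','w5.png'); pickle.dump(f,open('w5.pkl','wb'))
s=manip.state();print(s['tool_pos'],s['time'])
a=cv2.resize(f['img'][0:150,240:340],None,fx=4,fy=4,interpolation=cv2.INTER_CUBIC)
b=cv2.resize(cv2.imread('pics/w3.png')[60:210,240:340],None,fx=4,fy=4,interpolation=cv2.INTER_CUBIC)
cv2.imwrite('pics/c53.png',np.hstack([a,b]))
```

```text
[ 0.5112978  -0.24971124  0.23883087] 5.3167
```

View pics/c53.png

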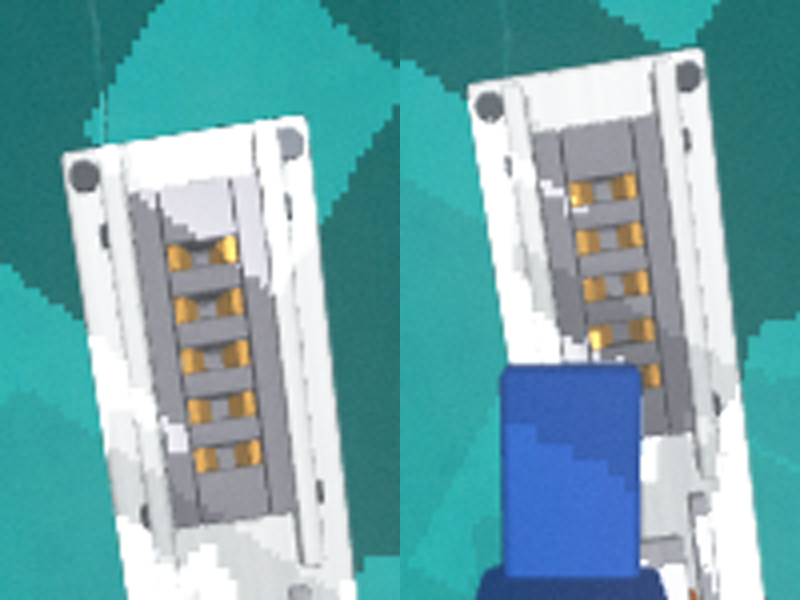

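The crop shows five slots in the grey block with brass strips at crop-left (202,252), (208,305), (214,356), (221,407) and (228,457). That puts the middle slot at w5 pixel (293.3,88.6), and in w3 at about (293.5,131.5). Next come sub-pixel measurements from brass centroids.

Run:
```python
from h import *
import pickle
P={}
for n,r in(('w5',(30,130)),('w3',(90,152)),('w4',(0,60))):
    f=pickle.load(open(n+'.pkl','rb'));hsv=cv2.cvtColor(f['img'],cv2.COLOR_BGR2HSV)
    m=cv2.inRange(hsv,(8,110,60),(28,255,255));M=np.zeros_like(m);M[r[0]:r[1],270:325]=m[r[0]:r[1],270:325]
    k,lab,st,ce=cv2.connectedComponentsWithStats(M)
    c=[(ce[i],st[i,4]) for i in range(1,k) if st[i,4]>12]
    c.sort(key=lambda q:q[0][1]); P[n]=(f,c)
    print(n,[(q[0].round(1).tolist(),int(q[1])) for q in c])
    O=cv2.inRange(hsv,(5,150,120),(20,255,255));O[:, :280]=0;O[:,340:]=0;O[:115 if n=='w4' else 130]=0
    ys,xs=np.nonzero(O); print('  latch px',len(xs),xs.mean() if len(xs) else 0,ys.mean() if len(xs) else 0)
def pair(c): # pair left/right
    return [ (c[i][0]+c[i+1][0])/2 for i in range(0,len(c)-1,2)]
f5,c5=P['w5'];f3,c3=P['w3'];a=pair(c5);b=pair(c3)
print([x.round(1).tolist() for x in a],[x.round(1).tolist() for x in b])
for i in range(min(4,len(a),len(b))): print(tri([(f5,a[i]),(f3,b[i])]))
Q=np.array([onz(f5,x,.025) for x in a]);print(Q)
v=np.linalg.svd(Q-Q.mean(0))[2][0];v=v*np.sign(v[1]);print('centre',Q.mean(0),'dir yaw',np.degrees(np.arctan2(-v[0],v[1])),'pitch',np.linalg.norm(Q[0]-Q[-1])/4)
for z in(.02,.03): print(z,np.mean([onz(f5,x,z) for x in a],0), np.mean([onz(f3,x,z) for x in b[:3]],0))
# rest corners: screws & plate far corners
```

```text
w5 [([295.8, 62.5], 32), ([284.0, 64.2], 27), ([297.2, 75.3], 29), ([285.8, 77.2], 27), ([299.0, 87.9], 31), ([287.7, 89.8], 27), ([300.3, 100.8], 29), ([289.2, 102.2], 26), ([301.8, 112.8], 30), ([291.0, 114.4], 27)]
  latch px 353 309.4674220963173 190.1529745042493
w3 [([295.8, 106.3], 26), ([284.9, 108.1], 26), ([297.1, 118.5], 26), ([286.5, 120.0], 26), ([299.0, 130.1], 24), ([288.1, 131.9], 24), ([300.4, 142.3], 22), ([289.8, 143.9], 21)]
  latch px 116 313.5344827586207 226.13793103448276
w4 [([298.5, 8.8], 37), ([286.0, 11.0], 29), ([300.0, 23.1], 35), ([287.8, 24.8], 26), ([301.4, 36.9], 35), ([289.5, 38.7], 26), ([303.0, 50.7], 35), ([291.8, 52.5], 17)]
  latch px 530 308.30943396226417 131.6188679245283
[[289.9, 63.4], [291.5, 76.2], [293.3, 88.9], [294.8, 101.5], [296.4, 113.6]] [[290.4, 107.2], [291.8, 119.2], [293.5, 131.0], [295.1, 143.1]]
(array([ 0.52087169, -0.12720932,  0.02681242]), [np.float64(0.0677903120165613), np.float64(0.06555836824513545)])
(array([ 0.52225254, -0.13897504,  0.02655535]), [np.float64(0.03565343607646162), np.float64(0.034493595931552726)])
(array([ 0.52395564, -0.15075705,  0.02649433]), [np.float64(0.007924979585836657), np.float64(0.007670081801526858)])
(array([ 0.52531234, -0.16293842,  0.02835745]), [np.float64(0.08650152833459959), np.float64(0.08373595969031335)])
[[ 0.52085042 -0.12689863  0.025     ]
 [ 0.52226257 -0.13876326  0.025     ]
 [ 0.52399905 -0.15060629  0.025     ]
 [ 0.52535413 -0.16272035  0.025     ]
 [ 0.52692083 -0.17453108  0.025     ]]
centre [ 0.5238774  -0.15070392  0.025     ] dir yaw 7.280431313605929 pitch 0.012004428615977997
0.02 [ 0.52404743 -0.15020113  0.02      ] [ 0.52258448 -0.13887747  0.02      ]
0.03 [ 0.52370737 -0.15120672  0.03      ] [ 0.5223     -0.13902781  0.03      ]
```

Run:
```python
from h import *
import pickle
for n in('w4','w5'):
    f=pickle.load(open(n+'.pkl','rb'));hsv=cv2.cvtColor(f['img'],cv2.COLOR_BGR2HSV)
    m=cv2.inRange(hsv,(98,130,30),(125,255,255));m=cv2.morphologyEx(m,cv2.MORPH_CLOSE,np.ones((15,15)))
    c,_=cv2.findContours(m,0,2);q=max(c,key=cv2.contourArea);M=np.zeros_like(m);cv2.drawContours(M,[q],-1,255,-1)
    x,y,w,h=cv2.boundingRect(q);print(n,(x,y,w,h))
    row=lambda r:(np.nonzero(M[r])[0].min(),np.nonzero(M[r])[0].max()+1)
    print([(r,row(r)) for r in range(y,y+h,12)])
    tz={'w4':.2386,'w5':.2388}[n];t=np.array({'w4':[.5104,-.3077],'w5':[.5113,-.2497]}[n])
    z=tz-.0388+.022
    e=[onz(f,(np.mean(row(r)),r),z)[:2]-t for r in(y+4,y+25,y+40)];print('ear axis rel tcp',np.round(e,4).tolist())
    k=onz(f,(np.mean(row(y+4))-.5,y-.5),z)[:2]-t;print('ear tip rel TCP (expect y .053)',k)
    hh=[onz(f,(np.mean(row(r)),r),tz-.0388+.044)[:2]-t for r in(y+75,y+100,y+120)];print('housing axis',np.round(hh,4).tolist())
```

```text
w4 (256, 151, 54, 200)
[(151, (np.int64(267), np.int64(296))), (163, (np.int64(265), np.int64(301))), (175, (np.int64(265), np.int64(300))), (187, (np.int64(265), np.int64(300))), (199, (np.int64(265), np.int64(300))), (211, (np.int64(258), np.int64(307))), (223, (np.int64(256), np.int64(310))), (235, (np.int64(256), np.int64(310))), (247, (np.int64(256), np.int64(310))), (259, (np.int64(257), np.int64(309))), (271, (np.int64(258), np.int64(308))), (283, (np.int64(258), np.int64(308))), (295, (np.int64(258), np.int64(308))), (307, (np.int64(258), np.int64(308))), (319, (np.int64(258), np.int64(308))), (331, (np.int64(258), np.int64(308))), (343, (np.int64(268), np.int64(299)))]
ear axis rel tcp [[0.001, 0.0515], [0.0006, 0.0422], [0.0005, 0.0354]]
ear tip rel TCP (expect y .053) [0.00083464 0.05347566]
housing axis [[0.0006, 0.0259], [0.0004, 0.0153], [0.0003, 0.0065]]
w5 (256, 151, 54, 200)
[(151, (np.int64(267), np.int64(272))), (163, (np.int64(265), np.int64(300))), (175, (np.int64(265), np.int64(300))), (187, (np.int64(265), np.int64(300))), (199, (np.int64(265), np.int64(300))), (211, (np.int64(258), np.int64(307))), (223, (np.int64(256), np.int64(310))), (235, (np.int64(256), np.int64(310))), (247, (np.int64(256), np.int64(310))), (259, (np.int64(257), np.int64(309))), (271, (np.int64(258), np.int64(308))), (283, (np.int64(258), np.int64(308))), (295, (np.int64(258), np.int64(308))), (307, (np.int64(258), np.int64(308))), (319, (np.int64(258), np.int64(308))), (331, (np.int64(258), np.int64(308))), (343, (np.int64(268), np.int64(299)))]
ear axis rel tcp [[0.0009, 0.052], [0.0008, 0.0426], [0.0006, 0.0358]]
ear tip rel TCP (expect y .053) [0.00073606 0.05391772]
housing axis [[0.0007, 0.0263], [0.0005, 0.0158], [0.0003, 0.0069]]
```

Emit:
move_arm:
  rows:
    - [2, 0.2, 0, 0, 0, 0, -1]
    - [3, 0.3, 0, 0, 0, 0, -1]
    - [3, 0.3, 1, 0, 0, 0, -1]
    - [1.9, 0.3, 2, 0, 0, 0, -1]
    - [0, 0, 3, 0, 0, -4.2, -1]
    - [0, 0, 3, 0, 0, -4.1, -1]
    - [0, 0, 3, 0, 0, 0, -1]
    - [0, 0, 1.4, 0, 0, 0, -1]
    - [0, 0, 0, 0, 0, 0, -1]
    - [0, 0, 0, 0, 0, 0, -1]
    - [0, 0, 0, 0, 0, 0, -1]
    - [0, 0, 0, 0, 0, 0, -1]

```text
time: 6.32
tool_pos: [0.5254, -0.1515, 0.107]
tool_rot: [0.002, 0.661, 0.751, 0.001]
contact_force: [-0.4, -0.5, -0.7]
gripper_width: 0.251
grasp_force: 58.8
```

```bash
cat > st.py <<'E'
from h import *
from scipy.spatial.transform import Rotation as Ro
import sys
s=manip.state();q=s['tool_rot'];R=Ro.from_quat([q[1],q[2],q[3],q[0]]).as_matrix();p=s['tool_pos']
yaw=np.degrees(np.arctan2(-R[0,0],R[1,0]))
print('t',s['time'],'p',p.round(5),'yaw',yaw.round(2),'tilt',R[:,2].round(4),'F',s['contact_force'].round(2),'T',s['ft_torque'].round(3),'w',round(s['gripper_width'],3),'g',round(s['grasp_force'],1))
if len(sys.argv)>3:
    T=np.array([float(a) for a in sys.argv[1:4]]);print('need cm tool',(R.T@(T-p)*100).round(2),'slotframe along/across mm',((p-T)[:2]@np.array([[-.1267,.9919],[.9919,.1267]]).T*1000).round(2))
E
python3 st.py .524 -.1512 .072
```

```text
t 6.3167 p [ 0.52541 -0.15149  0.10697] yaw 7.27 tilt [ 0.0036 -0.0016 -1.    ] F [-0.38 -0.5  -0.74] T [-0.053  0.008 -0.001] w 0.251 g 58.8
need cm tool [ 0.05 -0.15  3.5 ] slotframe along/across mm [-0.46  1.36]
```

Emit:
move_arm:
  rows:
    - [0.05, -0.15, 1, 0, 0, 0, -1]
    - [0, 0, 1, 0, 0, 0, -1]
    - [0, 0, 0.5, 0, 0, 0, -1]
    - [0, 0, 0, 0, 0, 0, -1]
    - [0, 0, 0, 0, 0, 0, -1]
    - [0, 0, 0, 0, 0, 0, -1]

```text
time: 6.82
tool_pos: [0.5224, -0.1502, 0.0796]
tool_rot: [-0.0, 0.661, 0.751, -0.0]
contact_force: [-0.4, -0.4, -0.8]
gripper_width: 0.244
grasp_force: 58.8
```

```bash
sed -i "s/^s=manip.state();q/N=int(sys.argv[4]) if len(sys.argv)>4 else 1\nS=[manip.state()]\nfor i in range(N-1): manip.grab_frame('side'); S.append(manip.state())\nA=np.array([x['tool_pos'] for x in S]);print('std mm',(A.std(0)*1000).round(2),'Fmean',np.mean([x['contact_force'] for x in S],0).round(2),'rot sd',np.std([x['tool_rot'] for x in S],0).round(4))\ns=dict(S[-1]);s['tool_pos']=A.mean(0);s['tool_rot']=np.mean([x['tool_rot'] for x in S],0);q/" st.py
python3 st.py .524 -.1512 .072 10
```

```text
std mm [0.1  0.05 0.15] Fmean [ 0.09  0.01 -1.12] rot sd [0.0001 0.     0.     0.    ]
t 7.2667 p [ 0.5226  -0.15029  0.07993] yaw 7.3 tilt [ 5.e-04 -2.e-04 -1.e+00] F [-0.25  1.4  -1.07] T [-0.049  0.016  0.001] w 0.247 g 58.8
need cm tool [-0.11  0.13  0.79] slotframe along/across mm [ 1.08 -1.28]
```

Emit:
move_arm:
  rows:
    - [-0.1, 0.13, 0, 0, 0, 0, -1]
    - [0, 0, 0.4, 0, 0, 0, -1]
    - [0, 0, 0.3, 0, 0, 0, -1]
    - [0, 0, 0, 0, 0, 0, -1]
    - [0, 0, 0, 0, 0, 0, -1]
    - [0, 0, 0, 0, 0, 0, -1]
    - [0, 0, 0, 0, 0, 0, -1]

```text
time: 7.85
tool_pos: [0.5239, -0.1511, 0.0727]
tool_rot: [0.0, 0.661, 0.751, 0.0]
contact_force: [0.5, 0.0, -0.7]
gripper_width: 0.249
grasp_force: 58.8
```

```bash
python3 st.py .524 -.1512 .069 8
```

```text
std mm [0.02 0.02 0.03] Fmean [ 0.26 -0.05 -1.04] rot sd [0. 0. 0. 0.]
t 8.2 p [ 0.52388 -0.15107  0.07276] yaw 7.3 tilt [ 2.e-04 -1.e-04 -1.e+00] F [ 0.81 -0.13 -1.35] T [-0.041  0.042  0.015] w 0.248 g 58.8
need cm tool [-0.01  0.01  0.38] slotframe along/across mm [ 0.15 -0.11]
```

Emit:
move_arm:
  rows:
    - [0, 0, 0.2, 0, 0, 0, -1]
    - [0, 0, 0.2, 0, 0, 0, -1]
    - [0, 0, 0, 0, 0, 0, -1]
    - [0, 0, 0.05, 0, 0, 0, -1]
    - [0, 0, 0, 0, 0, 0, -1]
    - [0, 0, 0, 0, 0, 0, -1]

```text
time: 8.7
tool_pos: [0.5238, -0.1511, 0.0681]
tool_rot: [-0.0, 0.661, 0.751, 0.0]
contact_force: [0.5, -0.1, -1.3]
gripper_width: 0.245
grasp_force: 58.8
```

```bash
python3 st.py .524 -.1512 .069 3
```

```text
std mm [0.03 0.01 0.04] Fmean [ 0.33 -0.07 -0.97] rot sd [0. 0. 0. 0.]
t 8.8 p [ 0.52382 -0.15106  0.06817] yaw 7.3 tilt [ 0.  0. -1.] F [ 0.09 -0.6  -0.96] T [-0.038 -0.008  0.006] w 0.248 g 58.8
need cm tool [-0.02  0.02 -0.08] slotframe along/across mm [ 0.16 -0.16]
```

Emit:
move_arm:
  rows:
    - [0, 0, 0.05, 0, 0, 0, -1]
    - [0, 0, 0, 0, 0, 0, -1]
    - [0, 0, 0, 0, 0, 0, -1]

```text
time: 9.05
tool_pos: [0.5238, -0.151, 0.0676]
tool_rot: [-0.0, 0.661, 0.751, -0.0]
contact_force: [-1.0, -0.4, -0.7]
gripper_width: 0.245
grasp_force: 58.8
```

```bash
python3 st.py .524 -.1512 .069 3
```

```text
std mm [0.01 0.01 0.01] Fmean [-0.58 -0.09 -0.71] rot sd [0. 0. 0. 0.]
t 9.15 p [ 0.5238  -0.15104  0.06765] yaw 7.3 tilt [-0. -0. -1.] F [-0.14 -0.   -0.99] T [ 0.011  0.041 -0.012] w 0.246 g 58.8
need cm tool [-0.02  0.02 -0.13] slotframe along/across mm [ 0.18 -0.18]
```

Emit:
move_arm:
  rows:
    - [0, 0, 0.05, 0, 0, 0, -1]
    - [0, 0, 0, 0, 0, 0, -1]
    - [0, 0, 0.05, 0, 0, 0, -1]
    - [0, 0, 0, 0, 0, 0, -1]
    - [0, 0, 0, 0, 0, 0, -1]

```text
time: 9.57
tool_pos: [0.5238, -0.151, 0.0666]
tool_rot: [-0.0, 0.661, 0.751, -0.0]
contact_force: [-0.1, -1.5, -0.1]
gripper_width: 0.248
grasp_force: 58.8
```

```bash
python3 st.py .524 -.1512 .069 3
```

```text
std mm [0.01 0.   0.03] Fmean [ 0.23 -0.19 -0.49] rot sd [0. 0. 0. 0.]
t 9.6667 p [ 0.52378 -0.15104  0.06662] yaw 7.3 tilt [-1.e-04  0.e+00 -1.e+00] F [ 0.29  0.89 -0.92] T [ 0.004  0.052 -0.015] w 0.241 g 58.8
need cm tool [-0.02  0.02 -0.24] slotframe along/across mm [ 0.19 -0.19]
```

Emit:
move_arm:
  rows:
    - [0, 0, 0.05, 0, 0, 0, -1]
    - [0, 0, 0, 0, 0, 0, -1]
    - [0, 0, 0, 0, 0, 0, -1]

```text
time: 9.92
tool_pos: [0.5238, -0.151, 0.0661]
tool_rot: [-0.0, 0.661, 0.751, -0.0]
contact_force: [0.2, -0.0, -1.3]
gripper_width: 0.249
grasp_force: 58.8
```

```bash
python3 st.py .524 -.1512 .069 3
```

```text
std mm [0.01 0.01 0.02] Fmean [ 0.39 -0.08 -1.21] rot sd [0. 0. 0. 0.]
t 10.0167 p [ 0.52379 -0.15104  0.06613] yaw 7.3 tilt [-0. -0. -1.] F [ 0.43 -0.58 -0.88] T [ 0.044  0.027 -0.005] w 0.246 g 58.8
need cm tool [-0.02  0.02 -0.29] slotframe along/across mm [ 0.18 -0.19]
```

Emit:
move_arm:
  rows:
    - [0, 0, 0.05, 0, 0, 0, -1]
    - [0, 0, 0, 0, 0, 0, -1]
    - [0, 0, 0.05, 0, 0, 0, -1]
    - [0, 0, 0, 0, 0, 0, -1]
    - [0, 0, 0, 0, 0, 0, -1]

```text
time: 10.43
tool_pos: [0.5238, -0.151, 0.0651]
tool_rot: [-0.0, 0.661, 0.751, -0.0]
contact_force: [-0.5, -0.9, -1.2]
gripper_width: 0.243
grasp_force: 58.8
```

```bash
python3 st.py .524 -.1512 .069 3
```

```text
std mm [0.01 0.01 0.01] Fmean [ 0.26 -0.5  -1.  ] rot sd [0. 0. 0. 0.]
t 10.5333 p [ 0.52377 -0.15103  0.06511] yaw 7.3 tilt [-1.e-04  0.e+00 -1.e+00] F [ 0.26  0.04 -0.62] T [-0.046 -0.022 -0.013] w 0.244 g 58.8
need cm tool [-0.02  0.02 -0.39] slotframe along/across mm [ 0.2 -0.2]
```

Emit:
move_arm:
  rows:
    - [0, 0, 0.05, 0, 0, 0, -1]
    - [0, 0, 0, 0, 0, 0, -1]
    - [0, 0, 0.05, 0, 0, 0, -1]
    - [0, 0, 0, 0, 0, 0, -1]
    - [0, 0, 0, 0, 0, 0, -1]

```text
time: 10.95
tool_pos: [0.5238, -0.151, 0.0641]
tool_rot: [-0.0, 0.661, 0.751, -0.0]
contact_force: [0.0, 0.7, -1.1]
gripper_width: 0.249
grasp_force: 58.8
```

```bash
python3 st.py .524 -.1512 .069 3
```

```text
std mm [0.03 0.01 0.03] Fmean [ 0.1   0.6  -1.17] rot sd [0. 0. 0. 0.]
t 11.05 p [ 0.52379 -0.15104  0.06412] yaw 7.3 tilt [-1.e-04  0.e+00 -1.e+00] F [-0.42  0.51 -1.01] T [ 0.013 -0.034  0.016] w 0.244 g 58.8
need cm tool [-0.02  0.02 -0.49] slotframe along/across mm [ 0.19 -0.19]
```

Emit:
move_arm:
  rows:
    - [0, 0, 0.05, 0, 0, 0, -1]
    - [0, 0, 0.05, 0, 0, 0, -1]
    - [0, 0, 0.05, 0, 0, 0, -1]
    - [0, 0, 0.05, 0, 0, 0, -1]
    - [0, 0, 0.05, 0, 0, 0, -1]
    - [0, 0, 0.05, 0, 0, 0, -1]
    - [0, 0, 0, 0, 0, 0, -1]
    - [0, 0, 0, 0, 0, 0, -1]

```text
time: 11.72
tool_pos: [0.5239, -0.1511, 0.0612]
tool_rot: [0.0, 0.661, 0.751, 0.0]
contact_force: [0.3, -0.1, -1.3]
gripper_width: 0.242
grasp_force: 58.8
```

```bash
python3 st.py .524 -.1512 .069 3
```

```text
std mm [0.02 0.01 0.01] Fmean [ 0.57 -0.55 -1.25] rot sd [0. 0. 0. 0.]
t 11.8167 p [ 0.52389 -0.15106  0.06119] yaw 7.3 tilt [ 2.e-04 -1.e-04 -1.e+00] F [ 0.64 -0.4  -1.  ] T [ 0.013 -0.153 -0.008] w 0.247 g 58.8
need cm tool [-0.02  0.01 -0.78] slotframe along/across mm [ 0.15 -0.09]
```

Emit:
move_arm:
  rows:
    - [0, 0, 0.05, 0, 0, 0, -1]
    - [0, 0, 0.05, 0, 0, 0, -1]
    - [0, 0, 0.05, 0, 0, 0, -1]
    - [0, 0, 0.05, 0, 0, 0, -1]
    - [0, 0, 0, 0, 0, 0, -1]
    - [0, 0, 0, 0, 0, 0, -1]

```text
time: 12.32
tool_pos: [0.524, -0.1512, 0.0594]
tool_rot: [0.0, 0.661, 0.751, 0.0]
contact_force: [-0.4, -0.5, 1.7]
gripper_width: 0.246
grasp_force: 59.1
```

```bash
python3 st.py .524 -.1512 .069 3
```

```text
std mm [0.02 0.01 0.01] Fmean [-0.06  0.07  1.88] rot sd [0. 0. 0. 0.]
t 12.4167 p [ 0.524   -0.15117  0.05941] yaw 7.3 tilt [ 4.e-04 -2.e-04 -1.e+00] F [-0.1   0.06  1.86] T [ 0.042  0.002 -0.059] w 0.245 g 59.1
need cm tool [-0.   -0.   -0.96] slotframe along/across mm [0.03 0.01]
```

Emit:
move_arm:
  rows:
    - [0, 0, 0.05, 0, 0, 0, -1]
    - [0, 0, 0.05, 0, 0, 0, -1]
    - [0, 0, 0.05, 0, 0, 0, -1]
    - [0, 0, 0.05, 0, 0, 0, -1]
    - [0, 0, 0, 0, 0, 0, -1]
    - [0, 0, 0, 0, 0, 0, -1]

```text
time: 12.92
tool_pos: [0.524, -0.1512, 0.0574]
tool_rot: [0.0, 0.661, 0.751, 0.0]
contact_force: [0.3, 0.1, 3.8]
gripper_width: 0.25
grasp_force: 59.3
```

```bash
python3 st.py .524 -.1512 .069 3
```

```text
std mm [0.01 0.01 0.01] Fmean [ 0.32 -0.47  3.78] rot sd [0. 0. 0. 0.]
t 13.0167 p [ 0.524   -0.15116  0.05736] yaw 7.3 tilt [ 4.e-04 -3.e-04 -1.e+00] F [ 0.9  -0.09  3.65] T [-0.03  -0.018 -0.012] w 0.247 g 59.3
need cm tool [-0.    0.   -1.16] slotframe along/across mm [0.04 0.  ]
```

Emit:
move_arm:
  rows:
    - [0, 0, 0.05, 0, 0, 0, -1]
    - [0, 0, 0.05, 0, 0, 0, -1]
    - [0, 0, 0.05, 0, 0, 0, -1]
    - [0, 0, 0, 0, 0, 0, -1]
    - [0, 0, 0, 0, 0, 0, -1]

```text
time: 13.43
tool_pos: [0.524, -0.1512, 0.0559]
tool_rot: [0.0, 0.661, 0.751, 0.0]
contact_force: [-0.5, -1.1, 4.5]
gripper_width: 0.244
grasp_force: 59.5
```

```bash
python3 st.py .524 -.1512 .069 3
```

```text
std mm [0.   0.   0.01] Fmean [-0.12 -0.64  4.72] rot sd [0. 0. 0. 0.]
t 13.5333 p [ 0.52401 -0.15116  0.05587] yaw 7.3 tilt [ 5.e-04 -2.e-04 -1.e+00] F [-0.29 -0.76  4.67] T [-0.069 -0.001 -0.008] w 0.244 g 59.5
need cm tool [-0.   -0.   -1.31] slotframe along/across mm [0.04 0.02]
```

Emit:
move_arm:
  rows:
    - [0, 0, 0.05, 0, 0, 0, -1]
    - [0, 0, 0, 0, 0, 0, -1]
    - [0, 0, 0.03, 0, 0, 0, -1]
    - [0, 0, 0, 0, 0, 0, -1]
    - [0, 0, 0, 0, 0, 0, -1]

```text
time: 13.95
tool_pos: [0.5241, -0.1512, 0.0552]
tool_rot: [0.0, 0.661, 0.751, 0.0]
contact_force: [0.2, 0.2, 5.9]
gripper_width: 0.248
grasp_force: 59.6
```

```bash
python3 st.py .524 -.1512 .069 3
```

```text
std mm [0.01 0.01 0.01] Fmean [0.24 0.51 5.94] rot sd [0. 0. 0. 0.]
t 14.05 p [ 0.52408 -0.15115  0.05523] yaw 7.3 tilt [ 5.e-04 -2.e-04 -1.e+00] F [0.38 1.23 5.65] T [ 0.022 -0.015 -0.032] w 0.243 g 59.6
need cm tool [-0.   -0.01 -1.38] slotframe along/across mm [0.04 0.08]
```

Emit:
move_arm:
  rows:
    - [0, 0, 0.03, 0, 0, 0, -1]
    - [0, 0, 0, 0, 0, 0, -1]
    - [0, 0, 0, 0, 0, 0, -1]

```text
time: 14.3
tool_pos: [0.5241, -0.1512, 0.055]
tool_rot: [0.0, 0.661, 0.751, 0.0]
contact_force: [0.3, 0.1, 6.4]
gripper_width: 0.244
grasp_force: 59.7
```

```bash
python3 st.py .524 -.1512 .069 3
```

```text
std mm [0.01 0.01 0.  ] Fmean [0.51 0.19 6.15] rot sd [0. 0. 0. 0.]
t 14.4 p [ 0.52409 -0.15117  0.05499] yaw 7.3 tilt [ 6.e-04 -2.e-04 -1.e+00] F [1.42 0.54 6.43] T [-0.02   0.002  0.01 ] w 0.243 g 59.7
need cm tool [-0.   -0.01 -1.4 ] slotframe along/across mm [0.02 0.1 ]
```

Emit:
move_arm:
  rows:
    - [0, 0, 0.03, 0, 0, 0, -1]
    - [0, 0, 0, 0, 0, 0, -1]
    - [0, 0, 0, 0, 0, 0, -1]

```text
time: 14.65
tool_pos: [0.5242, -0.1512, 0.0548]
tool_rot: [0.0, 0.661, 0.751, 0.0]
contact_force: [-0.4, -0.3, 6.3]
gripper_width: 0.247
grasp_force: 60.0
```

```bash
python3 st.py .524 -.1512 .069 3
```

```text
std mm [0.01 0.   0.01] Fmean [-0.5   0.12  6.56] rot sd [0. 0. 0. 0.]
t 14.75 p [ 0.52416 -0.15116  0.05481] yaw 7.3 tilt [ 6.e-04 -2.e-04 -1.e+00] F [-0.5   1.04  7.3 ] T [ 0.036  0.119 -0.028] w 0.247 g 60.0
need cm tool [-0.   -0.02 -1.42] slotframe along/across mm [0.02 0.16]
```

Emit:
move_arm:
  rows:
    - [0, 0, 0.03, 0, 0, 0, -1]
    - [0, 0, 0, 0, 0, 0, -1]
    - [0, 0, 0, 0, 0, 0, -1]

```text
time: 15.0
tool_pos: [0.5242, -0.1512, 0.0548]
tool_rot: [0.0, 0.661, 0.751, 0.0]
contact_force: [-1.2, 0.6, 8.6]
gripper_width: 0.248
grasp_force: 60.1
```

```bash
python3 st.py .524 -.1512 .069 3
```

```text
std mm [0.01 0.   0.  ] Fmean [-1.04  0.26  8.56] rot sd [0. 0. 0. 0.]
t 15.1 p [ 0.52417 -0.15117  0.0548 ] yaw 7.3 tilt [ 5.e-04 -2.e-04 -1.e+00] F [-0.63 -0.77  8.38] T [ 0.096  0.174 -0.047] w 0.253 g 60.1
need cm tool [-0.   -0.02 -1.42] slotframe along/across mm [0.   0.17]
```

Emit:
move_arm:
  rows:
    - [0, 0, -0.03, 0, 0, 0, -1]
    - [0, 0, 0, 0, 0, 0, -1]
    - [0, 0, 0, 0, 0, 0, -0.5]
    - [0, 0, 0, 0, 0, 0, 0]
    - [0, 0, 0, 0, 0, 0, 0.2]
    - [0, 0, 0, 0, 0, 0, 0.2]
    - [0, 0, 0, 0, 0, 0, 0.2]
    - [0, 0, 0, 0, 0, 0, 0.2]
    - [0, 0, -0.5, 0, 0, 0, 0.2]
    - [0, 0, -2, 0, 0, 0, 0.2]
    - [0, 0, -3, 0, 0, 0, 0.2]
    - [0, 0, -3, 0, 0, 0, 0.2]
    - [-2, 0, -3, 0, 0, 0, 0.2]
    - [-3, 0, -3, 0, 0, 0, 0.2]
    - [-3, 0, 0, 0, 0, 0, 0.2]
    - [-3, 0, 0, 0, 0, 0, 0.2]
    - [-2, 0, 0, 0, 0, 0, 0.2]
    - [0, 0, 0, 0, 0, 0, 0.2]
    - [0, 0, 0, 0, 0, 0, 0.2]
    - [0, 0, 0, 0, 0, 0, 0.2]

```text
time: 16.77
tool_pos: [0.5401, -0.2789, 0.1986]
tool_rot: [-0.0, 0.661, 0.751, 0.0]
contact_force: [-0.3, -0.4, 0.6]
gripper_width: 0.6
grasp_force: 0.0
```

```bash
python3 st.py .5369 -.2505 .058 4
python3 - <<'E'
from h import *
import pickle
f=grab('wrist','w6.png'); pickle.dump(f,open('w6.pkl','wb'))
cv2.imwrite('pics/c6.png',cv2.resize(f['img'][0:300,180:400],None,fx=2,fy=2))
E
```

```text
std mm [0.05 0.22 0.04] Fmean [0.03 0.01 0.3 ] rot sd [0.0001 0.0002 0.0002 0.    ]
t 16.9167 p [ 0.54013 -0.27853  0.19857] yaw 7.34 tilt [-4.e-04  6.e-04 -1.e+00] F [ 0.05  0.47 -0.06] T [-0.027  0.013  0.08 ] w 0.598 g 0.0
need cm tool [ 2.81  0.04 14.06] slotframe along/across mm [-28.21  -0.35]
```

View pics/c6.png

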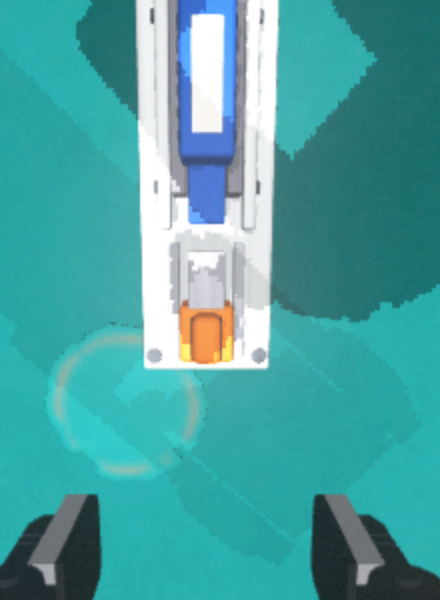

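The plug is seated: blue housing between the rails, with its near ear at crop (206,195). The latch is still open, its orange fin at crop (206,335), which is pixel (283,168). A second view gives its height.

Emit:
move_arm:
  rows:
    - [-2, 0, 0, 0, 0, 0, 0.2]
    - [-2, 0, 0, 0, 0, 0, 0.2]
    - [0, 0, 0, 0, 0, 0, 0.2]
    - [0, 0, 0, 0, 0, 0, 0.2]
    - [0, 0, 0, 0, 0, 0, 0.2]
    - [0, 0, 0, 0, 0, 0, 0.2]

```text
time: 17.47
tool_pos: [0.5453, -0.3182, 0.1986]
tool_rot: [-0.0, 0.66, 0.751, 0.0]
contact_force: [0.4, -0.2, -0.2]
gripper_width: 0.595
grasp_force: 0.0
```

```bash
python3 - <<'E'
from h import *
import pickle
f7=grab('wrist','w7.png'); pickle.dump(f7,open('w7.pkl','wb'));f6=pickle.load(open('w6.pkl','rb'))
a=cv2.resize(f6['img'][140:200,255:315],(400,400),interpolation=cv2.INTER_CUBIC)
ob={}
for n,f in(('w6',f6),('w7',f7)):
    hsv=cv2.cvtColor(f['img'],cv2.COLOR_BGR2HSV);m=cv2.inRange(hsv,(5,150,80),(20,255,255));m[:, :255]=0;m[:,320:]=0;m[260:]=0
    c,_=cv2.findContours(m,0,2);q=max(c,key=cv2.contourArea);x,y,w,h=cv2.boundingRect(q);M=cv2.moments(q);ob[n]=(x,y,w,h)
    print(n,ob[n],cv2.contourArea(q))
x,y,w,h=ob['w7'];b=cv2.resize(f7['img'][y-25:y+35,255:315],(400,400),interpolation=cv2.INTER_CUBIC);cv2.imwrite('pics/c67.png',np.hstack([a,b]));print('w7 crop rows from',y-25)
print(tri([(f6,np.array([ob['w6'][0]+ob['w6'][2]/2,ob['w6'][1]-.5])),(f7,np.array([x+w/2,y-.5]))]),'far edge of body')
E
python3 st.py .5369 -.2505 .058 2
```

```text
w6 (275, 158, 16, 24) 289.0
w7 (270, 105, 27, 30) 574.0
w7 crop rows from 80
(array([ 0.53558708, -0.23942256,  0.06954559]), [np.float64(0.2417883200969124), np.float64(0.25231133101769365)]) far edge of body
std mm [0.   0.05 0.03] Fmean [-0.44  0.67 -0.14] rot sd [0. 0. 0. 0.]
t 17.5667 p [ 0.54534 -0.31825  0.19867] yaw 7.35 tilt [-1.e-04  3.e-04 -1.e+00] F [-0.57  0.41  0.13] T [-0.003 -0.007  0.   ] w 0.599 g 0.0
need cm tool [ 6.82  0.03 14.07] slotframe along/across mm [-68.27  -0.22]
```

View pics/c67.png

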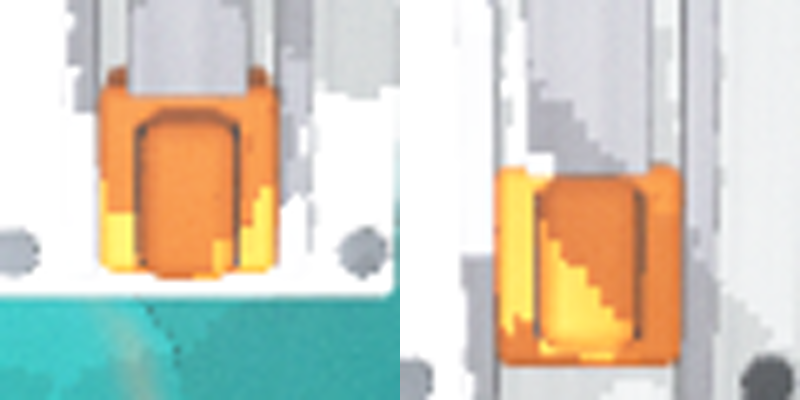

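Run:
```python
from h import *
import pickle
f6,f7=[pickle.load(open(n+'.pkl','rb')) for n in('w6','w7')]
print('near',tri([(f6,np.array([282.6,181.])),(f7,np.array([283,131.5]))]))
for r6,r7 in((157.8,106.5),(158.5,107)): print('far',tri([(f6,np.array([282.6,r6])),(f7,np.array([283,r7]))]))
for f,p,q in((f6,(282.6,158),(282.6,181)),(f7,(283,106.5),(283,131.5))):
    A,B=onz(f,p,.067),onz(f,q,.067);print((A+B)/2,np.linalg.norm(A-B))
# body corners bottom/top at z .046
print('body width w7',np.linalg.norm(onz(f7,(255+97/6.667,120),.046)-onz(f7,(255+283/6.667,120),.046)),'fin width',np.linalg.norm(onz(f7,(255+137/6.667,120),.067)-onz(f7,(255+242/6.667,120),.067)))
```

```text
near (array([ 0.53781426, -0.25946308,  0.06256115]), [np.float64(0.19781774609475586), np.float64(0.20601829250845635)])
far (array([ 0.5353764 , -0.24049936,  0.06167546]), [np.float64(0.20206634512308336), np.float64(0.21058050306448545)])
far (array([ 0.53543185, -0.24093533,  0.06293332]), [np.float64(0.20195169505001428), np.float64(0.21049914392763142)])
[ 0.53635725 -0.24942164  0.067     ] 0.01872108310764922
[ 0.53676605 -0.25005355  0.067     ] 0.018746177924707612
body width w7 0.023567449616360325 fin width 0.012289453839908912
```

Emit:
move_arm:
  rows:
    - [2, 0, 0, 0, 0, 0, 0.2]
    - [3, 0, 0, 0, 0, 0, 0.2]
    - [1.9, 0, 1, 0, 0, 0, 0.2]
    - [0, 0, 3, 0, 0, 0, 0.2]
    - [0, 0, 3, 0, 0, 0, 0.2]
    - [0, 0, 2.5, 0, 0, 0, 0.2]
    - [0, 0, 1.5, 0, 0, 0, 0.2]
    - [0, 0, 0, 0, 0, 0, 0.2]
    - [0, 0, 0, 0, 0, 0, 0.2]
    - [0, 0, 0, 0, 0, 0, 0.2]
    - [0, 0, 0, 0, 0, 0, 0.2]

```text
time: 18.48
tool_pos: [0.5378, -0.2514, 0.091]
tool_rot: [0.002, 0.661, 0.751, 0.0]
contact_force: [-0.1, -0.7, -0.2]
gripper_width: 0.603
grasp_force: 0.0
```

```bash
python3 st.py .5366 -.2497 .068 4
```

```text
std mm [0.17 0.07 0.25] Fmean [ 0.27 -0.03  0.1 ] rot sd [0.0002 0.     0.     0.    ]
t 18.6333 p [ 0.53765 -0.25132  0.09072] yaw 7.3 tilt [ 0.0028 -0.0017 -1.    ] F [-0.04  0.68  0.51] T [ 0.     0.02  -0.013] w 0.6 g 0.0
need cm tool [ 0.18 -0.09  2.27] slotframe along/across mm [-1.74  0.84]
```

Emit:
move_arm:
  rows:
    - [0.1, 0, 1, 0, 0, 0, 0.2]
    - [0, 0, 0.8, 0, 0, 0, 0.2]
    - [0, 0, 0.2, 0, 0, 0, 0.2]
    - [0, 0, 0, 0, 0, 0, 0.2]
    - [0, 0, 0, 0, 0, 0, 0.2]
    - [0, 0, 0, 0, 0, 0, 0.2]
    - [0, 0, 0, 0, 0, 0, 0.2]

```text
time: 19.22
tool_pos: [0.5367, -0.2498, 0.069]
tool_rot: [0.0, 0.661, 0.751, 0.0]
contact_force: [1.2, -0.8, -0.5]
gripper_width: 0.597
grasp_force: 0.0
```

```bash
python3 st.py .5366 -.2497 .068 8
```

```text
std mm [0.07 0.04 0.09] Fmean [-0.03 -0.18  0.03] rot sd [0.0001 0.     0.     0.    ]
t 19.5667 p [ 0.53662 -0.24981  0.069  ] yaw 7.3 tilt [ 4.e-04 -3.e-04 -1.e+00] F [-0.71  0.36 -0.55] T [ 0.029 -0.005 -0.004] w 0.598 g 0.0
need cm tool [ 0.01 -0.    0.1 ] slotframe along/across mm [-0.12  0.01]
```

Nicely aligned. Close on the fin.

Emit:
move_arm:
  rows:
    - [0, 0, 0.1, 0, 0, 0, 0.2]
    - [0, 0, 0, 0, 0, 0, -0.2]
    - [0, 0, 0, 0, 0, 0, -0.6]
    - [0, 0, 0, 0, 0, 0, -1]
    - [0, 0, 0, 0, 0, 0, -1]
    - [0, 0, 0, 0, 0, 0, -1]
    - [0, 0, 0, 0, 0, 0, -1]

```text
time: 20.15
tool_pos: [0.5366, -0.2497, 0.0679]
tool_rot: [0.0, 0.661, 0.751, 0.0]
contact_force: [-0.8, 0.3, 0.7]
gripper_width: 0.123
grasp_force: 62.0
```

```bash
python3 st.py .5366 -.2497 .068 3
```

```text
std mm [0.01 0.01 0.01] Fmean [0.41 0.63 0.87] rot sd [0. 0. 0. 0.]
t 20.25 p [ 0.53662 -0.24969  0.06788] yaw 7.3 tilt [ 4.e-04  0.e+00 -1.e+00] F [1.2  1.05 1.13] T [ 0.075 -0.05  -0.003] w 0.127 g 62.0
need cm tool [-0.   -0.   -0.01] slotframe along/across mm [0.01 0.02]
```

Emit:
move_arm:
  rows:
    - [0.1, 0, 0, 0, 0, 0, -1]
    - [0.1, 0, 0, 0, 0, 0, -1]
    - [0.1, 0, 0, 0, 0, 0, -1]
    - [0.1, 0, 0, 0, 0, 0, -1]
    - [0.1, 0, 0, 0, 0, 0, -1]
    - [0.1, 0, 0, 0, 0, 0, -1]
    - [0, 0, 0, 0, 0, 0, -1]

```text
time: 20.83
tool_pos: [0.5358, -0.2437, 0.0679]
tool_rot: [0.0, 0.661, 0.751, 0.0]
contact_force: [2.2, -2.2, 0.3]
gripper_width: 0.121
grasp_force: 62.0
```

```bash
python3 st.py .5366 -.2497 .068
```

```text
std mm [0. 0. 0.] Fmean [ 2.16 -2.25  0.25] rot sd [0. 0. 0. 0.]
t 20.8333 p [ 0.53584 -0.24365  0.06789] yaw 7.31 tilt [ 4.e-04 -2.e-04 -1.e+00] F [ 2.16 -2.25  0.25] T [-0.357 -0.272 -0.012] w 0.121 g 62.0
need cm tool [-0.61 -0.   -0.01] slotframe along/across mm [6.1  0.02]
```

Emit:
move_arm:
  rows:
    - [0.1, 0, 0, 0, 0, 0, -1]
    - [0.1, 0, 0, 0, 0, 0, -1]
    - [0.1, 0, 0, 0, 0, 0, -1]
    - [0.1, 0, 0, 0, 0, 0, -1]
    - [0.1, 0, 0, 0, 0, 0, -1]
    - [0.1, 0, 0, 0, 0, 0, -1]
    - [0, 0, 0, 0, 0, 0, -1]

```text
time: 21.42
tool_pos: [0.5351, -0.2376, 0.0679]
tool_rot: [0.0, 0.661, 0.751, 0.0]
contact_force: [1.4, -3.1, 1.3]
gripper_width: 0.123
grasp_force: 62.2
```

```bash
python3 st.py .5366 -.2497 .068
```

```text
std mm [0. 0. 0.] Fmean [ 1.43 -3.14  1.34] rot sd [0. 0. 0. 0.]
t 21.4167 p [ 0.53506 -0.23758  0.06787] yaw 7.31 tilt [ 3.e-04  1.e-04 -1.e+00] F [ 1.43 -3.14  1.34] T [-0.367 -0.344 -0.084] w 0.123 g 62.2
need cm tool [-1.22 -0.   -0.01] slotframe along/across mm [12.22  0.  ]
```

Only friction so far, so the tongue is passing over the ear.

Emit:
move_arm:
  rows:
    - [0.1, 0, 0, 0, 0, 0, -1]
    - [0.1, 0, 0, 0, 0, 0, -1]
    - [0.1, 0, 0, 0, 0, 0, -1]
    - [0.1, 0, 0, 0, 0, 0, -1]
    - [0.1, 0, 0, 0, 0, 0, -1]
    - [0.1, 0, 0, 0, 0, 0, -1]
    - [0, 0, 0, 0, 0, 0, -1]

```text
time: 22.0
tool_pos: [0.5343, -0.2317, 0.0679]
tool_rot: [0.0, 0.661, 0.751, 0.0]
contact_force: [2.4, -1.4, 2.0]
gripper_width: 0.122
grasp_force: 62.3
```

```bash
python3 st.py .5366 -.2497 .068
```

```text
std mm [0. 0. 0.] Fmean [ 2.44 -1.38  1.97] rot sd [0. 0. 0. 0.]
t 22.0 p [ 0.53429 -0.23167  0.06791] yaw 7.3 tilt [ 4.e-04  1.e-04 -1.e+00] F [ 2.44 -1.38  1.97] T [-0.348 -0.47  -0.004] w 0.122 g 62.3
need cm tool [-1.82 -0.   -0.01] slotframe along/across mm [ 1.818e+01 -1.000e-02]
```

Emit:
move_arm:
  rows:
    - [0.1, 0, 0, 0, 0, 0, -1]
    - [0.1, 0, 0, 0, 0, 0, -1]
    - [0.1, 0, 0, 0, 0, 0, -1]
    - [0.1, 0, 0, 0, 0, 0, -1]
    - [0.05, 0, 0, 0, 0, 0, -1]
    - [0.05, 0, 0, 0, 0, 0, -1]
    - [0, 0, 0, 0, 0, 0, -1]
    - [0, 0, 0, 0, 0, 0, -1]

```text
time: 22.67
tool_pos: [0.5337, -0.2268, 0.0679]
tool_rot: [0.0, 0.661, 0.751, 0.0]
contact_force: [3.4, -3.3, 2.6]
gripper_width: 0.124
grasp_force: 62.3
```

```bash
python3 st.py .5366 -.2497 .068
```

```text
std mm [0. 0. 0.] Fmean [ 3.42 -3.34  2.56] rot sd [0. 0. 0. 0.]
t 22.6667 p [ 0.53367 -0.22679  0.06787] yaw 7.3 tilt [ 3.e-04  2.e-04 -1.e+00] F [ 3.42 -3.34  2.56] T [-0.286 -0.509 -0.041] w 0.124 g 62.3
need cm tool [-2.31  0.   -0.01] slotframe along/across mm [ 2.31e+01 -1.00e-02]
```

Emit:
move_arm:
  rows:
    - [0.05, 0, 0, 0, 0, 0, -1]
    - [0, 0, 0, 0, 0, 0, -1]
    - [0.05, 0, 0, 0, 0, 0, -1]
    - [0, 0, 0, 0, 0, 0, -1]

```text
time: 23.0
tool_pos: [0.5336, -0.2262, 0.0679]
tool_rot: [0.0, 0.661, 0.751, -0.0]
contact_force: [2.9, -3.5, 1.8]
gripper_width: 0.126
grasp_force: 62.3
```

```bash
python3 st.py .5366 -.2497 .068 3
```

```text
std mm [0.01 0.   0.01] Fmean [ 3.4  -3.96  2.04] rot sd [0. 0. 0. 0.]
t 23.1 p [ 0.53356 -0.22616  0.06787] yaw 7.3 tilt [ 5.e-04 -7.e-04 -1.e+00] F [ 3.81 -4.36  2.37] T [-0.585 -0.55  -0.025] w 0.121 g 62.3
need cm tool [-2.37  0.   -0.01] slotframe along/across mm [23.73 -0.03]
```

At the stop (24 mm minus compliance). Back off slightly, release and lift.

Emit:
move_arm:
  rows:
    - [0.05, 0, 0, 0, 0, 0, -1]
    - [0, 0, 0, 0, 0, 0, -1]
    - [0, 0, 0, 0, 0, 0, -0.5]
    - [0, 0, 0, 0, 0, 0, 0]
    - [0, 0, 0, 0, 0, 0, 0.2]
    - [0, 0, 0, 0, 0, 0, 0.2]
    - [0, 0, 0, 0, 0, 0, 0.2]
    - [0, 0, -0.5, 0, 0, 0, 0.2]
    - [0, 0, -2, 0, 0, 0, 0.2]
    - [0, 0, -3, 0, 0, 0, 0.2]
    - [0, 0, -3, 0, 0, 0, 0.2]
    - [-3, 0, -3, 0, 0, 0, 0.2]
    - [-3, 0, -2, 0, 0, 0, 0.2]
    - [0, 0, 0, 0, 0, 0, 0.2]
    - [0, 0, 0, 0, 0, 0, 0.2]
    - [0, 0, 0, 0, 0, 0, 0.2]
    - [0, 0, 0, 0, 0, 0, 0.2]

```text
time: 24.52
tool_pos: [0.54, -0.283, 0.2002]
tool_rot: [-0.002, 0.66, 0.751, -0.0]
contact_force: [-0.9, 0.4, 0.2]
gripper_width: 0.598
grasp_force: 0.0
```

Run:
```python
from h import *
f=grab('wrist','w8.png')
cv2.imwrite('pics/c8.png',cv2.resize(f['img'][0:300,180:400],None,fx=2,fy=2))
s=manip.state();print(s['tool_pos'],s['time'],s['contact_force'],np.abs(s['joint_vel']).max())
hsv=cv2.cvtColor(f['img'],cv2.COLOR_BGR2HSV);m=cv2.inRange(hsv,(5,150,80),(20,255,255));m[:, :255]=0;m[:,320:]=0;m[260:]=0
x,y,w,h=cv2.boundingRect(max(cv2.findContours(m,0,2)[0],key=cv2.contourArea));A,B=onz(f,(x+w/2,y),.067),onz(f,(x+w/2,y+h),.046);print((x,y,w,h),A,B,(A[:2]+B[:2])/2-[.5366,-.2497])
```

```text
[ 0.53997622 -0.2829197   0.20010976] 24.5667 [-0.10887432 -0.13899436  0.59633627] 0.003270269238615812
(271, 121, 27, 28) [ 0.5324383  -0.21588687  0.067     ] [ 0.53548992 -0.23889364  0.046     ] [-0.00263589  0.02230975]
```

View pics/c8.png

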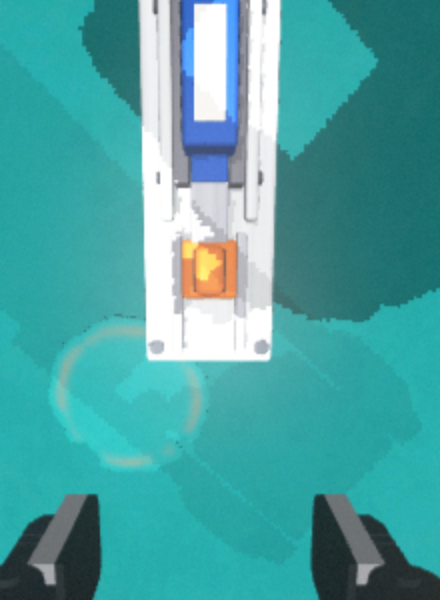

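The latch fin now sits at crop (209,270), about 24 mm further on. The tongue covers the plug's ear at (209,180) and the plug is still seated. Nothing is being touched, so I'm handing in.

```bash
python3 -c "
from plant import manip
print(manip.job_done())"
```

```text
the job is handed in; nothing more can be done
None
```

The blue plug is fully home in the grey slot block and the orange latch is over its ear at the stop; I let go and handed the job in at about 25 s (no verdict came back), with the arm kept clear of the tin, spool and board.

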